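Clamp a sample jar with the hand-cranked cam clamp

TASK

Stand the lidded glass sample jar in the V-nest of the cam clamp and let go of it. Then turn the crank anticlockwise by its handle, with a light hand, until the follower rests in the cam's flat dwell with the jar clamped, and let go: the clamp must stay closed by itself. Keep the jar upright and leave the other glassware where it stands.

Things in the scene. Friction and masses are not known exactly. Their poses are not given: they have to be found in the camera images.
- fixture: Cam clamp on an aluminium plate 225 x 100 mm, 12 mm thick, fixed. Origin: on the upright camshaft's axis at bench level; x axis level, from the camshaft to the nest, z up; plate from x -53 to 172 mm. Along x: steel disc cam (radius 20, dwell 29 mm), follower with roller, jaw, nest. All below 33 mm over the bench, except the crank (top 95 mm).
- nest (a point): Where the middle of the jar's underside stands when home in the V: on the plate's top (12 mm over the bench), 118 mm from the camshaft axis. The V (two 45 degree walls, top 27 mm over the bench) opens towards the jaw. Clamp open, the jaw's face is 6 mm short of a jar that touches both walls, so the jar has 6 mm of room; closing pushes it home.
- jar_mid (a point): Sample jar: clear glass cylinder 44 mm in diameter with a bare-metal screw lid (39 mm), 80 mm tall, about 0.15 kg, loose, upright. The point is on its axis half-way up (40 mm over its underside). It stands with a wide open beaker (68 mm) and a small slim bottle (28 mm); any of the three can be in any of their places.
- crank_grip (a point): Crank handle: upright black round post, 18 mm in diameter, 45 to 95 mm over the bench, on the end of the crank arm, 58 mm from the camshaft axis; fixed to the arm; squeeze of both fingers and push together must stay under 80 N. The point is on the post's axis, 70 mm over the bench. Its direction does not tell the cam's angle.
- follower_mid (a point): A point on top of the follower bar, 62 to 63 mm from the camshaft with the clamp open; the bar slides along the fixture's x axis, and the point is 71 to 72 mm from the camshaft in the dwell.
- jaw: Spring-backed steel jaw on the follower's end, 30 mm wide, top 27 mm over the bench. Origin at its centre, 86 mm from the camshaft with the clamp open; its face is 4 mm farther. It meets the jar in the last 3 mm of the lift and then presses it with about 15 N.
- crank: Crank arm with handle; origin on the camshaft axis, 36 mm up. Anticlockwise from above closes: 0.1 to 1.7 rad of idle turning (about 1 N at the handle), then 1.4 rad of rise (up to about 7 to 9 N; it springs back if let go), then the dwell, 0.22 rad wide, nearly free (1 N), where it stays when left. Beyond that it pulls onward and opens again. Dwell starts 1.5 to 3.1 rad from the start.
- jar: The sample jar as a whole; origin at the centre of its underside.
- beaker: Bystander: wide open glass beaker, 68 mm in diameter, 85 mm tall.
- vial: Bystander: small slim glass bottle, 28 mm in diameter, 70 mm tall.
- dish: Bystander: flat glass dish, 90 mm in diameter.
Mind the look-alikes: they are no part of the job. Leave any purple look-alike of the jar alone.

How it is judged:
By the outcome, as a careful person would: the job done as asked, in the order asked, and still so for the second after the job is handed in, with the robot touching nothing.
It also fails if it takes over 72 s, if anything falls off the work surface, if the arm or the gripper's body presses on something with over 40 N, if the wrist force passes 120 N, or if a joint passes its speed limit or range.

ROBOT

A 6-joint arm with a two-finger parallel gripper is mounted at the origin on the work surface. World frame = base frame: x ahead of the robot, y to its left, z up, the work surface at z = 0. Lengths are in m, angles in rad, forces in N, time in s.
With the tool pointing down it reaches from about 0.3 to 0.775 m from the base axis. Payload 14.6 kg.
Tool frame: the origin (TCP) lies at the very end of the fingers, on their centre line; the grasp point (between the pads) lies 19 mm behind it; z points along the fingers, y is the line along which they close (so a half turn about z gives the same grasp; the last joint's range is limited). The gripper opens to 85 mm and grips with 20 to 120 N. Pads are 22 mm wide; open, the fingers measure 114 mm over their backs; the gripper's body (76 mm by 85 mm) begins 54 mm behind the grasp point. The pads swing forward as they close: fully open they stand 13 mm farther back than shut.
Start: joints at [-1.174, 0.3, 1.521, -0, 1.321, -0.067], TCP at [0.246, -0.492, 0.231] pointing down, gripper open.
Joint ranges: [-3.03, 3.03], [-0.79, 2.21], [0.23, 2.52], [-1.04, 4.18], [0, 3.07], [-2.55, 2.55]. Speed limits (rad/s): [2.22, 2.22, 2.57, 3.14, 3.14, 3.14].

INTERFACE

Orientations are given as a unit quaternion [x, y, z, w].
In Python, from station import env, get_image gives the robot as it stands.
- The arm moves only by the tool apply_moves, never from a script. Its argument "increments" is a list of rows, each a list of 5 numbers: the shift along the tool's x, y, z in cm, then the turn about the tool's z in degrees, then the opening in per cent of the stroke, from 0 (shut) to 100 (fully open). A call has 1 to 12 rows; each row shifts and turns the commanded pose from where the row before left it, along the tool's axes as they then stand; what a row does not reach is not made up. A row lasts 1/8 s, in which the tool goes at most 62.5 mm and 10.7 degrees, less where a joint would pass 70% of its speed; a pose out of reach is approached as far as the arm can. A call with a gripper value outside its range is refused whole. The fingers move at their own pace and stop on an object; "newtons" is the grip in N (left out, the last holds). Time passes only in rows, so rows that do not move let the fingers close. It gives the time, the measured TCP pose, the force, the opening and the grip force at its end, in the units of the state.
- env.observe(): the state, without advancing time (a new reading comes with each control period).
- get_image(name): name is "scene" or "top" or "wrist"; returns a dict with "pixels" (480x640x3 uint8, red, green, blue), "depth" (480x640 float32, m along the optical axis (not along the pixel's ray), 0 where there is no reading), "fx", "fy", "cx", "cy" (pixels), "view" (4x4, takes a point from world to camera coordinates); the wrist camera has in their place "T_tool_cam" (4x4, takes a point from camera to tool coordinates, whose origin is the TCP and whose axes are the flange's). Camera axes: x right, y down, z forward; pixel columns grow to the right and rows downward; lengths in m; the calibration is good to about 2 mm. A picture is of the moment at which its call begins: read the wrist's pose just before it.
- env.job_done(): hands the job in; it is judged then, once.
The state is a dict: "time": time; "qpos": joint angles; "dq": joint speeds; "joint_torque": joint torques, N m; "eef_pos": TCP position; "ee_rot": TCP orientation; "contact_force": force on the tool from outside, world axes, zero at the start; "wrist_torque": the same for the moment, N m; "width": finger opening in m; "finger_force": force on a finger pad.
Only numpy, scipy, OpenCV 4.12 (cv2) and the standard library are available. Lean on these libraries where they do the work, as an engineer would, in place of code of your own. Each camera call takes 0.05 s, during which the arm holds its last target. There are 200 camera calls.

## Working session

There is one attempt and no reset: what is moved stays moved. The work goes in short steps, Python scripts to look and compute and a tool call to move; the robot and the scene stay as the last step left them, time stands still between calls to the robot, and variables do not carry over. Pictures are saved under pics/ and viewed, at most 10 in all, crops included, and the job is handed in when it is done.

Besides the shell and the picture viewer there is one more tool, called by a JSON object that holds its "method" and its "body", one argument or row to a line. apply_moves: Moves the arm, as the interface text tells. Its arguments: {"type":"object","properties":{"increments":{"type":"array"},"newtons":{"type":"number"}},"required":["increments"]}

```bash
ls; mkdir -p pics; cat > h.py <<'E'
from station import env, get_image
import numpy as np, cv2
def save(im,name): cv2.imwrite('pics/'+name,cv2.cvtColor(im['pixels'],cv2.COLOR_RGB2BGR))
def cloud(im):
    d=im['depth'];v,u=np.mgrid[:480,:640]
    P=np.stack([(u-im['cx'])/im['fx']*d,(v-im['cy'])/im['fy']*d,d,np.ones_like(d)],-1)
    return P@np.linalg.inv(im['view']).T
def pix_at_z(im,u,v,z):
    T=np.linalg.inv(im['view']);r=T[:3,:3]@np.array([(u-im['cx'])/im['fx'],(v-im['cy'])/im['fy'],1]);o=T[:3,3]
    return o+r*(z-o[2])/r[2]
E
python3 - <<'E'
from h import *
s=env.observe();print(s)
for n in('scene','top'):
    im=get_image(n);save(im,n+'1.png');np.savez(n+'1.npz',**im);print(n,np.linalg.inv(im['view']),im['fx'])
E
```

```text
pics
{'time': 0.0, 'qpos': array([-1.17360462e+00,  3.00508692e-01,  1.52159069e+00,  3.22738148e-06,
        1.32068949e+00, -6.66017552e-02]), 'dq': array([-0.00089506, -0.00028434, -0.00031034, -0.00081979,  0.00109979,
        0.00124337]), 'joint_torque': array([ 5.09012025e-04, -5.43497121e+01, -3.61789906e+01, -8.65809193e-05,
        3.92004105e-03,  6.53643241e-06]), 'eef_pos': array([ 0.24594566, -0.49168412,  0.23069662]), 'ee_rot': array([ 9.73232150e-01,  2.29823464e-01, -9.68736064e-05, -5.90218216e-04]), 'contact_force': array([-0.53061484,  0.5806711 , -0.82260691]), 'wrist_torque': array([ 0.01757004,  0.03721614, -0.03796743]), 'finger_force': 0.0, 'width': 0.08518613405045776}
scene [[ 0.88208572  0.37312008 -0.28758683  0.85007436]
 [ 0.47103899 -0.70745923  0.5269001  -0.59817141]
 [-0.00685895 -0.60023566 -0.79979379  0.95531076]
 [ 0.          0.          0.          1.        ]] 563.0307862085142
top [[ 0.03027596 -0.9796198   0.1985659   0.32988086]
 [-0.9995126  -0.03118437 -0.00144849  0.0127348 ]
 [ 0.00761112 -0.19842526 -0.98008647  0.98052123]
 [ 0.          0.          0.          1.        ]] 457.9595424966611
```

View pics/scene1.png

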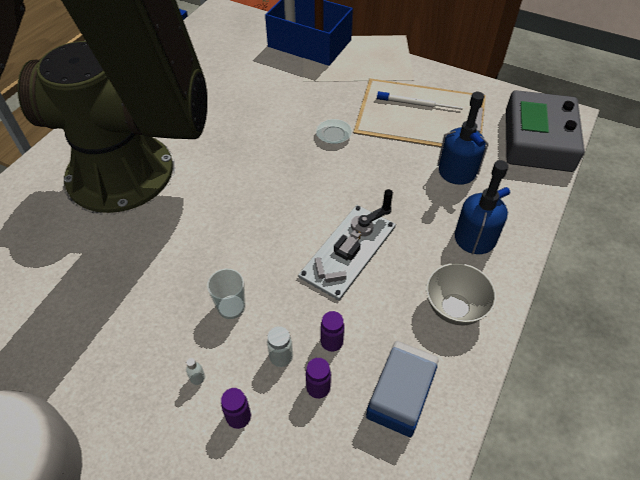

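View pics/top1.png

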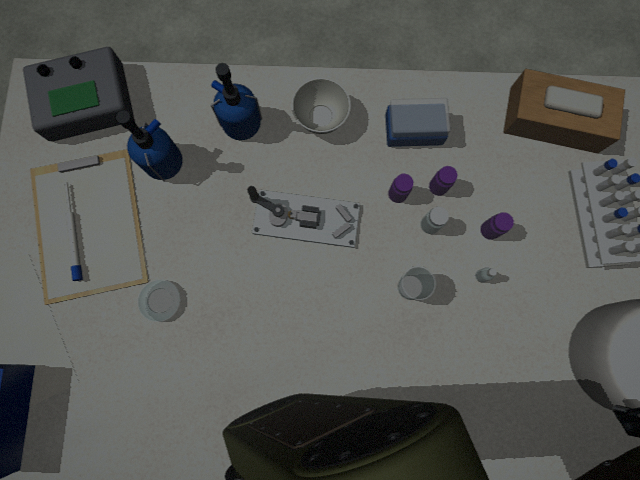

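The scene picture shows the clear jar with its metal lid at (280,345), the beaker at (228,293), the vial at (194,372) and purple look-alikes at (332,330), (318,378) and (235,408). The clamp runs from about (375,215) at the camshaft to (325,270) at the nest. In the top picture the jar is at (437,218), the clamp spans (255–362, 190–247), and the handle top is at (254,190).

```bash
python3 - <<'E'
from h import *
for n in('scene','top'):
    im=dict(np.load(n+'1.npz'));C=cloud(im)[...,:3];v,u=np.mgrid[:480,:640]
    if n=='top': fx=(u>240)&(u<375)&(v>175)&(v<260); jr=(u>415)&(u<456)&(v>200)&(v<240); cr=(u>240)&(u<290)&(v>178)&(v<225)
    else: fx=(u>285)&(u<405)&(v>180)&(v<305); jr=(u>260)&(u<298)&(v>320)&(v<370); cr=(u>350)&(u<400)&(v>182)&(v<240)
    P=C[fx&(abs(C[...,2]-.012)<.004)]
    r=cv2.minAreaRect((P[:,:2]*1000).astype(np.float32));print(n,'plate',len(P),r)
    J=C[jr];print(' jar z hist',np.histogram(J[:,2],bins=np.arange(-.005,.1,.01))[0])
    L=J[(J[:,2]>.07)];print(' lid',len(L),L.mean(0) if len(L) else 0, cv2.minEnclosingCircle((L[:,:2]*1000).astype(np.float32)))
    K=C[cr&(C[...,2]>.085)&(C[...,2]<.12)];print(' handle',len(K),K.mean(0),cv2.minEnclosingCircle((K[:,:2]*1000).astype(np.float32)))
    for a,b in (( .02,.035),(.035,.05)):
        q=fx&(C[...,2]>a)&(C[...,2]<b);Q=C[q];print(a,len(Q),Q.mean(0))
    for z in (.078,):
        for (uu,vv) in ([(437,213)] if n=='top' else [(279,336)]): print(' lidpx',pix_at_z(im,uu,vv,z))
c=dict(np.load('top1.npz'));cv2.imwrite('pics/topz.png',cv2.resize(c['pixels'][165:285,235:475,::-1],None,fx=3.3,fy=3.3,interpolation=2))
E
```

```text
scene plate 2867 ((577.1484985351562, 41.731651306152344), (228.40176391601562, 101.3917007446289), 83.7233657836914)
 jar z hist [970  54  56  58  64  59 117  54 372   0]
 lid 406 [ 0.57849594 -0.23753547  0.09408052] ((705.1322021484375, -405.89892578125), 240.7840576171875)
 handle 67 [0.61148177 0.15036322 0.09252294] ((609.93994140625, 152.7758026123047), 11.641847610473633)
0.02 971 [0.57645582 0.03022254 0.02753406]
0.035 301 [0.59469687 0.11598186 0.04385564]
 lidpx [ 0.57311804 -0.22876981  0.078     ]
top plate 3233 ((576.47412109375, 44.050865173339844), (224.827392578125, 100.81095886230469), 83.88856506347656)
 jar z hist [1001   40   32   30   29   34   74   31  281    2]
 lid 307 [ 0.56649836 -0.22208601  0.09769824] ((458.2557067871094, -114.63093566894531), 180.83741760253906)
 handle 68 [0.60886187 0.15343245 0.09471535] ((609.401123046875, 153.63760375976562), 8.850814819335938)
0.02 935 [0.57275732 0.03706706 0.02859854]
0.035 298 [0.59041445 0.11685242 0.04478763]
 lidpx [ 0.57779154 -0.2255916   0.078     ]
```

View pics/topz.png

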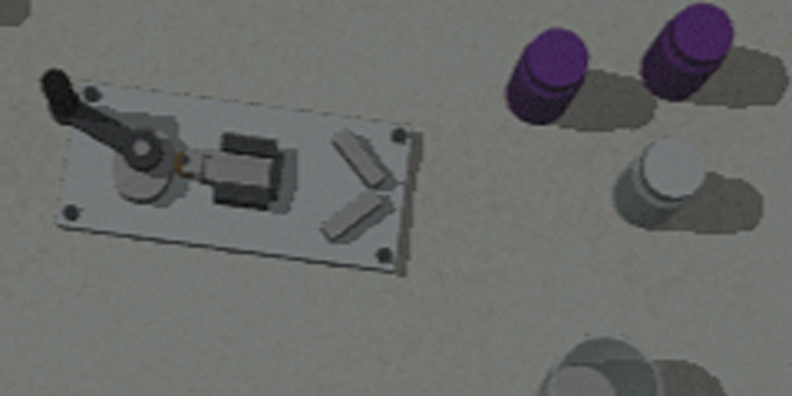

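{"method": "apply_moves", "body": {
  "increments": [
    [4.1,-0.9,0,0,100],
    [4.1,-0.9,0,0,100],
    [4.1,-0.9,0,0,100],
    [4.1,-0.9,0,0,100],
    [4.1,-0.9,0,0,100],
    [4.1,-0.9,0,0,100],
    [4.1,-0.9,0,0,100],
    [4.1,-0.9,0,0,100],
    [4.1,-0.9,0,0,100],
    [4.1,-0.9,0,0,100],
    [0,0,0,0,100],
    [0,0,0,0,100]
  ],
  "newtons": 25
}}

```text
time: 1.6
eef_pos: [0.5721, -0.2282, 0.2309]
ee_rot: [0.973, 0.23, -0.0, -0.0]
contact_force: [-0.2, 0.2, -0.1]
width: 0.0854
finger_force: 0.0
```

```bash
cat >> h.py <<'E'
from scipy.spatial.transform import Rotation as R
def wrist(name):
    s=env.observe();im=get_image('wrist')
    T=np.eye(4);T[:3,:3]=R.from_quat(s['ee_rot']).as_matrix();T[:3,3]=s['eef_pos']
    im['view']=np.linalg.inv(T@im['T_tool_cam']);np.savez(name+'.npz',**im);save(im,name+'.png')
    print('t',s['time'],'tcp',s['eef_pos'].round(4),'yaw_x',np.degrees(np.arctan2(T[1,0],T[0,0])).round(1),'T',im['T_tool_cam'].round(3).tolist(),im['fx']);return im,s
E
python3 - <<'E'
from h import *
im,s=wrist('w1');C=cloud(im)[...,:3]
g=(C[...,2]>.072)&(C[...,2]<.088)&(im['depth']>.05)
n,l,st,ce=cv2.connectedComponentsWithStats(g.astype(np.uint8))
for i in range(1,n):
    if st[i,4]>150:
        P=C[l==i];print(st[i],ce[i],P.mean(0),cv2.minEnclosingCircle((P[:,:2]*1000).astype(np.float32)),im['pixels'][l==i].mean(0))
E
```

```text
t 1.6 tcp [ 0.5721 -0.2282  0.2309] yaw_x 26.6 T [[0.0, -0.965, -0.264, 0.067], [1.0, -0.0, 0.001, -0.0], [-0.001, -0.264, 0.965, -0.144], [0.0, 0.0, 0.0, 1.0]] 420.54782763096597
[ 250   48   59   63 2872] [278.89380223  78.9704039 ] [ 0.64165861 -0.15855285  0.08113283] ((641.5366821289062, -158.2811737060547), 19.542272567749023) [ 75.38509749  35.62569638 104.9770195 ]
[ 384   86   60   60 2719] [413.54247885 115.62044869] [ 0.66109986 -0.24911729  0.08118559] ((661.0978393554688, -249.67730712890625), 19.399415969848633) [ 75.04119161  35.45862449 104.54284663]
[ 302  189   54   55 2268] [328.05202822 216.34171076] [ 0.57353548 -0.22886355  0.08107512] ((572.8727416992188, -229.1530303955078), 19.453763961791992) [158.30643739 163.79850088 161.85934744]
[ 450  275   55   40 1298] [479.31355932 292.83281972] [ 0.57169122 -0.35735756  0.0804456 ] ((564.8787231445312, -360.4508361816406), 19.483190536499023) [67.14483821 37.37673344 90.39676425]
[ 186  305   56   85 1295] [217.36216216 351.31969112] [ 0.4379014  -0.19996449  0.08144173] ((434.6809387207031, -186.72396850585938), 33.99214553833008) [115.92046332 124.4046332  120.1019305 ]
```

View pics/w1.png

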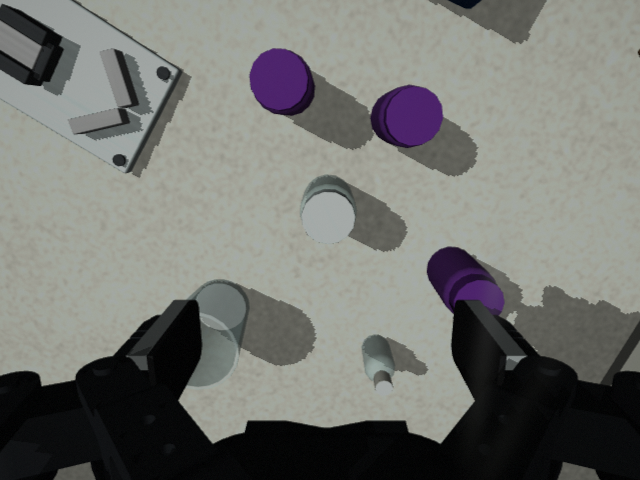

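The wrist picture shows the jar lid at (328,216), with purple look-alikes at (280,80), (413,116) and (478,295), the beaker at (215,345) and the vial at (378,365). The jar measures at (0.573, -0.229), with a lid radius of 19.5 mm and its top at 81 mm, which matches the given sizes. The fingers have room to go down.

{"method": "apply_moves", "body": {
  "increments": [
    [0,0.1,3,0,100],
    [0,0,4,0,100],
    [0,0,4,0,100],
    [0,0,4,0,100],
    [0,0,3,0,100],
    [0,0,2.2,0,100],
    [0,0,0,0,100],
    [0,0,0,0,60],
    [0,0,0,0,45],
    [0,0,0,0,40],
    [0,0,0,0,40],
    [0,0,0,0,40]
  ],
  "newtons": 25
}}

```text
time: 3.15
eef_pos: [0.5733, -0.2291, 0.0306]
ee_rot: [0.973, 0.23, 0.001, 0.001]
contact_force: [-2.0, -0.0, 5.5]
width: 0.0429
finger_force: 25.1
```

{"method": "apply_moves", "body": {
  "increments": [
    [0,0,-2,0,40],
    [0,0,-4,0,40],
    [0,0,-4,-9.5,40],
    [0,0,0,-9.5,40],
    [0,0,0,-9.5,40],
    [0,0,0,-9.5,40],
    [0,0,0,-9.5,40],
    [0,0,0,-9.5,40],
    [3,-0.6,0,0,40],
    [4,-1,0,0,40],
    [3,-1,0,0,40],
    [0,0,0,0,40]
  ]
}}

```text
time: 4.65
eef_pos: [0.5583, -0.125, 0.1308]
ee_rot: [0.745, 0.667, 0.0, 0.0]
contact_force: [-0.4, -0.1, -1.6]
width: 0.043
finger_force: 26.2
```

```bash
python3 - <<'E'
from h import *
im,s=wrist('w2');C=cloud(im)[...,:3]
ok=(im['depth']>.05)&(C[...,1]>-.09)&(C[...,1]<.2)&(C[...,0]>.5)&(C[...,0]<.66)
P=C[ok&(abs(C[...,2]-.012)<.004)];print(cv2.minAreaRect((P[:,:2]*1000).astype(np.float32)),np.median(P[:,2]))
K=C[ok&(C[...,2]>.088)&(C[...,2]<.102)&(C[...,1]>.08)];print('handle',len(K),K.mean(0) if len(K) else 0)
print(s['width'],s['contact_force'])
E
```

```text
t 4.65 tcp [ 0.5583 -0.125   0.1308] yaw_x 83.7 T [[0.0, -0.964, -0.265, 0.067], [1.0, 0.0, 0.0, 0.0], [-0.0, -0.265, 0.964, -0.144], [0.0, 0.0, 0.0, 1.0]] 420.54782763096597
((568.9755859375, -30.91415786743164), (75.84600067138672, 100.46987915039062), 83.72001647949219) 0.013211017362895289
handle 0 0
0.043046142347130306 [-0.35666657 -0.05132391 -1.62108007]
```

View pics/w2.png

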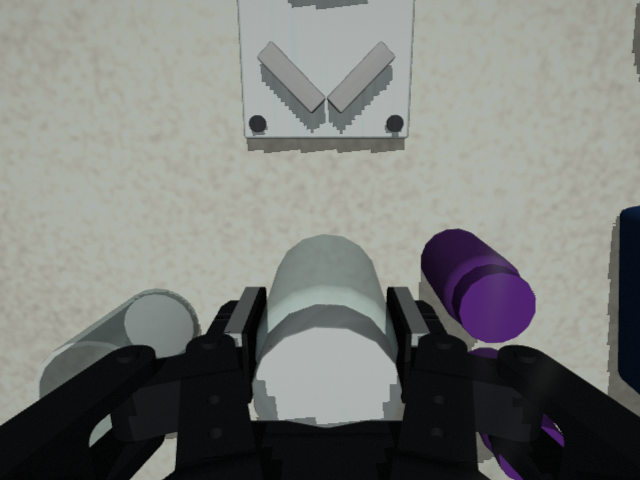

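The wrist picture shows the jar held between the pads at (325,330). The V-nest walls run from (265,50) to (320,105) and from (390,50) to (335,105), and the plate end is at row 137, centred on column 327, in line with the jar. The nest comes out at about (0.571, -0.015), which agrees with the top view.

{"method": "apply_moves", "body": {
  "increments": [
    [2,0,0,0,40],
    [3,0,0,0,40],
    [3,0,0,0,40],
    [2.3,0,0,0,40],
    [1,0,0,0,40],
    [0,0,2,0,40],
    [0,0,2.5,0,40],
    [0,0,1.5,0,40],
    [0,0,0.5,0,40],
    [0,0,0,0,40],
    [0,0,0,0,40]
  ]
}}

```text
time: 6.08
eef_pos: [0.5713, -0.0144, 0.0651]
ee_rot: [0.746, 0.666, 0.0, 0.0]
contact_force: [0.0, 0.5, -2.1]
width: 0.0432
finger_force: 26.2
```

```bash
python3 - <<'E'
from h import *
im,s=wrist('w3')
im=get_image('scene');cv2.imwrite('pics/s3.png',cv2.resize(im['pixels'][170:310,270:430,::-1],None,fx=4,fy=4,interpolation=2))
a=dict(np.load('w3.npz'))['pixels'][:,:,::-1];b=cv2.imread('pics/s3.png')
cv2.imwrite('pics/c3.png',np.hstack([cv2.resize(a,(400,300)),cv2.resize(b,(343,300))]))
E
```

```text
t 6.075 tcp [ 0.5713 -0.0144  0.0651] yaw_x 83.6 T [[0.0, -0.964, -0.265, 0.067], [1.0, 0.0, 0.0, 0.0], [-0.0, -0.265, 0.964, -0.144], [0.0, 0.0, 0.0, 1.0]] 420.54782763096597
```

View pics/c3.png

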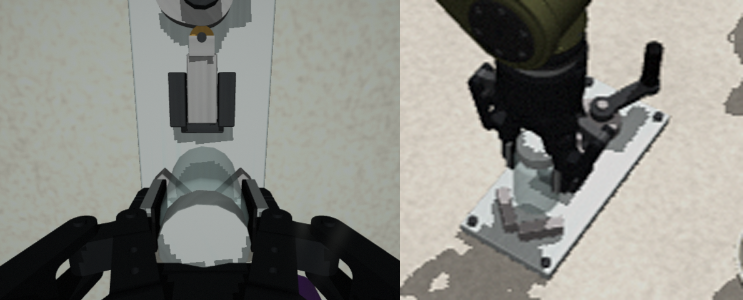

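The composite shows the jar above the V (left half, around (205,215)), with the jaw face ahead of it at row 130. In the scene crop on the right the jar is just above the V walls. I shift it 2 mm towards the jaw and lower it.

{"method": "apply_moves", "body": {
  "increments": [
    [0.2,0,0.4,0,40],
    [0,0,0.6,0,40],
    [0,0,0.6,0,40],
    [0,0,0.4,0,40],
    [0,0,0.1,0,40],
    [0,0,0,0,40]
  ]
}}

```text
time: 6.92
eef_pos: [0.5712, -0.0123, 0.0433]
ee_rot: [0.746, 0.666, 0.0, 0.0]
contact_force: [-0.8, 0.2, -1.9]
width: 0.043
finger_force: 26.2
```

{"method": "apply_moves", "body": {
  "increments": [
    [0,0,0.05,0,40],
    [0,0,0.05,0,40],
    [0,0,0,0,40],
    [0,0,0,0,40]
  ]
}}

```text
time: 7.42
eef_pos: [0.5713, -0.0124, 0.0426]
ee_rot: [0.746, 0.666, 0.0, 0.0]
contact_force: [-1.9, -0.6, 3.6]
width: 0.0432
finger_force: 26.6
```

{"method": "apply_moves", "body": {
  "increments": [
    [0,0,0,0,55],
    [0,0,0,0,60],
    [0,0,0,0,75],
    [0,0,0,0,85],
    [0,0,0,0,85],
    [0,0,-2,0,85],
    [0,0,-4,0,85],
    [0,0,-4,0,85],
    [-2,0,-4,0,85],
    [-4,0,0,0,85],
    [0,0,0,0,85]
  ]
}}

```text
time: 8.8
eef_pos: [0.5642, -0.0738, 0.1826]
ee_rot: [0.746, 0.665, 0.0, 0.0]
contact_force: [0.1, 1.3, -0.2]
width: 0.0725
finger_force: 0.0
```

```bash
python3 - <<'E'
from h import *
im,s=wrist('w4');C=cloud(im)[...,:3]
g=(C[...,2]>.084)&(C[...,2]<.105)&(im['depth']>.05)
n,l,st,ce=cv2.connectedComponentsWithStats(g.astype(np.uint8))
for i in range(1,n):
    if st[i,4]>60:
        P=C[l==i];print(st[i],P.mean(0),cv2.minEnclosingCircle((P[:,:2]*1000).astype(np.float32)))
E
```

```text
t 8.8 tcp [ 0.5642 -0.0738  0.1826] yaw_x 83.4 T [[0.0, -0.964, -0.264, 0.067], [1.0, 0.0, 0.0, 0.0], [-0.0, -0.264, 0.964, -0.144], [0.0, 0.0, 0.0, 1.0]] 420.54782763096597
[ 291   95   72   74 4071] [ 0.57156104 -0.01285109  0.09322315] ((571.5943603515625, -13.219796180725098), 19.355545043945312)
```

View pics/w4.png

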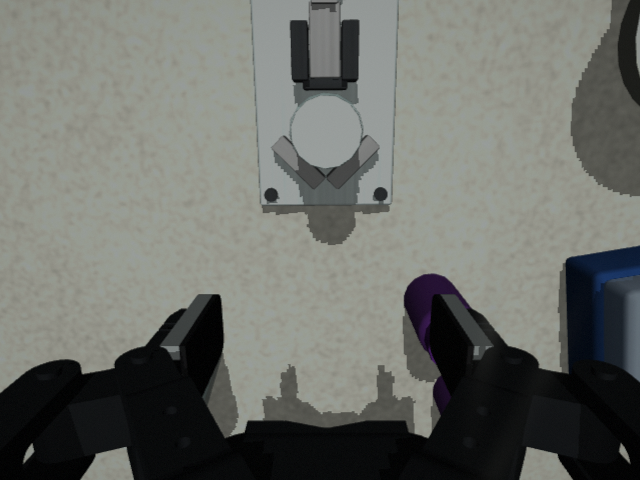

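The picture shows the jar standing upright in the V, lid at (326,132) and free of the fingers. It measures at (0.5716, -0.013), 2 to 3 mm short of home towards the jaw, as intended. Next is the crank.

{"method": "apply_moves", "body": {
  "increments": [
    [3,-0.1,0,0,70],
    [5,-0.2,0,0,70],
    [5,-0.2,0,0,70],
    [5,-0.2,0,0,70],
    [2,-0.1,0,8.7,70],
    [0,0,0,8.7,70],
    [0,0,0,8.7,70],
    [0,0,0,8.7,70],
    [0,0,0,8.7,70],
    [0,0,0,0,70]
  ]
}}

```text
time: 10.1
eef_pos: [0.5785, 0.1285, 0.1819]
ee_rot: [0.939, 0.343, -0.0, -0.0]
contact_force: [-1.0, -0.1, -0.1]
width: 0.0595
finger_force: 0.0
```

```bash
python3 - <<'E'
from h import *
im,s=wrist('w5');C=cloud(im)[...,:3]
g=(C[...,2]>.085)&(C[...,2]<.105)&(im['depth']>.05)
n,l,st,ce=cv2.connectedComponentsWithStats(g.astype(np.uint8))
for i in range(1,n):
    if st[i,4]>60:
        P=C[l==i];print(st[i],P.mean(0),cv2.minEnclosingCircle((P[:,:2]*1000).astype(np.float32)))
E
```

```text
t 10.1 tcp [0.5785 0.1285 0.1819] yaw_x 40.2 T [[0.0, -0.965, -0.264, 0.067], [1.0, -0.0, 0.001, -0.0], [-0.001, -0.264, 0.965, -0.144], [0.0, 0.0, 0.0, 1.0]] 420.54782763096597
[315 153  32  34 846] [0.61154497 0.15350082 0.09588269] ((611.1968383789062, 153.21815490722656), 8.878942489624023)
```

View pics/w5.png

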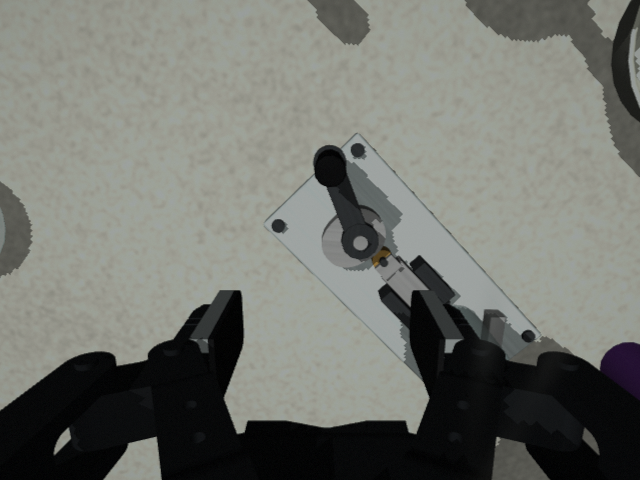

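The picture shows the handle top at (330,163), the crank hub at (360,242), and the handle clear of both fingers. The handle measures at (0.611, 0.153), 58 mm from the camshaft, as it should be.

{"method": "apply_moves", "body": {
  "increments": [
    [2,0.1,0,0,55],
    [2.1,0.1,0,0,55],
    [0,0,3,0,55],
    [0,0,4,0,55],
    [0,0,3.5,0,55],
    [0,0,2,0,55],
    [0,0,0,0,55],
    [0,0,0,0,30],
    [0,0,0,0,15],
    [0,0,0,0,15],
    [0,0,0,0,15],
    [0,0,0,0,15]
  ],
  "newtons": 20
}}

```text
time: 11.65
eef_pos: [0.6123, 0.1531, 0.0587]
ee_rot: [0.939, 0.343, 0.001, 0.0]
contact_force: [1.1, 3.9, 6.8]
width: 0.0171
finger_force: 21.2
```

{"method": "apply_moves", "body": {
  "increments": [
    [-0.35,-0.73,0,-8,15],
    [-0.35,-0.73,0,-8,15],
    [-0.35,-0.73,0,-8,15],
    [0,0,0,0,15]
  ]
}}

```text
time: 12.15
eef_pos: [0.5889, 0.1605, 0.0589]
ee_rot: [0.847, 0.532, 0.002, 0.0]
contact_force: [0.6, 7.6, 6.0]
width: 0.0174
finger_force: 21.3
```

```bash
cat > c.py <<'E'
from h import *
s=env.observe();c=np.array([.5836,.1022]);p=s['eef_pos'][:2]-c
Rm=R.from_quat(s['ee_rot']).as_matrix();yx=np.degrees(np.arctan2(Rm[1,0],Rm[0,0]))
th=np.degrees(np.arctan2(p[1],p[0]));r=np.hypot(*p);f=s['contact_force'];u=p/r
print('t',s['time'],'theta',th.round(1)%360,'r',r.round(4),'yaw',yx.round(1),'z',s['eef_pos'][2].round(4),'F rad',(f[:2]@u).round(1),'F tan',(f[:2]@[-u[1],u[0]]).round(1),'Fz',f[2].round(1),'M',s['wrist_torque'].round(2),'q6',s['qpos'][5].round(2),s['finger_force'],s['width'])
import sys
if len(sys.argv)>1:
    d=float(sys.argv[1]);a=np.radians(th+d);t=c+.058*np.array([np.cos(a),np.sin(a)])-s['eef_pos'][:2]
    x=np.radians(yx);print('step tool cm',100*(t@[np.cos(x),np.sin(x)]),100*(t@[np.sin(x),-np.cos(x)]))
E
python3 c.py 8
```

```text
t 12.15 theta 84.8 r 0.0585 yaw 64.2 z 0.0589 F rad 7.6 F tan 0.1 Fz 6.0 M [ 1.19 -0.15 -0.18] q6 0.65 21.274378895759583 0.017424469681281897
step tool cm -0.3827641633609807 -0.7185041831755771
```

{"method": "apply_moves", "body": {
  "increments": [
    [-0.3,-0.75,0,-8,15],
    [-0.35,-0.73,0,-8,15],
    [-0.35,-0.73,0,-8,15],
    [-0.35,-0.73,0,-8,15],
    [-0.35,-0.73,0,-8,15],
    [0,0,0,0,15]
  ]
}}

```text
time: 12.9
eef_pos: [0.5506, 0.1507, 0.0589]
ee_rot: [0.614, 0.789, 0.002, 0.0]
contact_force: [-2.5, 14.6, 8.3]
width: 0.0171
finger_force: 21.5
```

```bash
python3 c.py 8
```

```text
t 12.9 theta 124.3 r 0.0587 yaw 104.2 z 0.0589 F rad 13.4 F tan -6.1 Fz 8.3 M [2.19 0.28 0.03] q6 -0.05 21.4633771777153 0.01709943832976803
step tool cm -0.3916257500194022 -0.7163158169655376
```

{"method": "apply_moves", "body": {
  "increments": [
    [0.1,-0.04,0,0,15],
    [0,0,0,0,15]
  ]
}}

```text
time: 13.15
eef_pos: [0.5506, 0.1511, 0.0587]
ee_rot: [0.615, 0.789, 0.002, 0.001]
contact_force: [2.6, 8.5, 6.4]
width: 0.0176
finger_force: 21.3
```

```bash
python3 c.py 8
```

```text
t 13.15 theta 124.1 r 0.059 yaw 104.1 z 0.0587 F rad 5.6 F tan -6.9 Fz 6.4 M [ 1.34 -0.4   0.03] q6 -0.04 21.281272172927856 0.017561162000530338
step tool cm -0.4213498165084707 -0.7057415083434317
```

```bash
sed -i 's/\[.5836,.1022\]/[.5833,.1030]/' c.py; python3 c.py 8
```

```text
t 13.15 theta 124.3 r 0.0582 yaw 104.1 z 0.0587 F rad 5.6 F tan -6.9 Fz 6.4 M [ 1.34 -0.4   0.03] q6 -0.04 21.281272172927856 0.017561162000530338
step tool cm -0.34582305710349875 -0.7329152829280932
```

{"method": "apply_moves", "body": {
  "increments": [
    [-0.33,-0.75,0,-8,15],
    [-0.35,-0.73,0,-8,15],
    [-0.35,-0.73,0,-8,15],
    [0,0,0,0,15]
  ]
}}

```text
time: 13.65
eef_pos: [0.5331, 0.1328, 0.0586]
ee_rot: [0.437, 0.9, 0.001, 0.0]
contact_force: [-5.0, 6.3, 10.3]
width: 0.0173
finger_force: 21.7
```

```bash
python3 c.py 8
```

```text
t 13.65 theta 149.3 r 0.0583 yaw 128.2 z 0.0586 F rad 7.5 F tan -2.8 Fz 10.3 M [0.97 0.83 0.21] q6 -0.49 21.719195544719696 0.017331399486093375
step tool cm -0.3756009612843877 -0.7202819525732975
```

{"method": "apply_moves", "body": {
  "increments": [
    [-0.3,-0.75,0,-8,15],
    [-0.35,-0.73,0,-8,15],
    [0,0,0,0,15]
  ]
}}

```text
time: 14.02
eef_pos: [0.5266, 0.1175, 0.0585]
ee_rot: [0.307, 0.952, 0.0, 0.0]
contact_force: [-6.3, 1.3, 10.5]
width: 0.0169
finger_force: 21.7
```

```bash
python3 c.py 8; python3 - <<'E'
from h import *
im=get_image('scene');C=cloud(im)[...,:3]
d=np.array([-.108,-.994]);c=np.array([.5833,.103]);q=C[...,:2]-c;x=q@d;y=q@[.994,-.108]
old=dict(np.load('scene1.npz'));
for nm,I in(('now',im),('old',old)):
    C=cloud(I)[...,:3];q=C[...,:2]-c;x=q@d;y=q@[.994,-.108]
    m=(abs(y)<.004)&(x>.02)&(x<.145)&(C[...,2]>.0)
    xs=(x[m]*1000).astype(int)//3*3;print(nm,[(k,int(np.median(C[m][xs==k,2])*1000),int(I['pixels'][m][xs==k].mean())) for k in np.unique(xs)])
    print(nm,'jar',C[(x>.08)&(x<.16)&(abs(y)<.03)&(C[...,2]>.085)&(C[...,2]<.1)].mean(0))
save(im,'s6.png')
E
```

```text
t 14.025 theta 165.6 r 0.0586 yaw 144.2 z 0.0585 F rad 6.4 F tan 0.3 Fz 10.5 M [0.2  0.86 0.16] q6 -0.79 21.71906679868698 0.01691426873046662
step tool cm -0.40057158813968957 -0.709912063700995
now [(np.int64(18), 29, 84), (np.int64(21), 27, 83), (np.int64(24), 26, 117), (np.int64(27), 26, 120), (np.int64(30), 27, 120), (np.int64(33), 29, 120), (np.int64(36), 32, 94), (np.int64(39), 31, 111), (np.int64(42), 31, 160), (np.int64(45), 31, 133), (np.int64(48), 30, 82), (np.int64(51), 26, 139), (np.int64(54), 28, 149), (np.int64(57), 27, 158), (np.int64(60), 26, 156), (np.int64(63), 26, 157), (np.int64(66), 27, 155), (np.int64(69), 29, 157), (np.int64(72), 27, 156), (np.int64(75), 27, 150), (np.int64(96), 89, 124), (np.int64(99), 92, 183), (np.int64(102), 92, 201), (np.int64(105), 91, 199), (np.int64(108), 90, 197), (np.int64(111), 89, 198), (np.int64(114), 91, 196), (np.int64(117), 91, 197), (np.int64(120), 92, 198), (np.int64(123), 92, 199), (np.int64(126), 91, 197), (np.int64(129), 91, 197), (np.int64(132), 92, 198), (np.int64(135), 81, 124), (np.int64(138), 51, 97), (np.int64(141), 
[... 457 characters left out ...]
np.int64(69), 28, 144), (np.int64(72), 26, 144), (np.int64(75), 28, 145), (np.int64(78), 26, 144), (np.int64(81), 26, 123), (np.int64(84), 26, 54), (np.int64(87), 18, 42), (np.int64(90), 21, 55), (np.int64(93), 11, 102), (np.int64(96), 11, 100), (np.int64(99), 12, 107), (np.int64(102), 11, 181), (np.int64(105), 11, 185), (np.int64(108), 10, 183), (np.int64(111), 10, 184), (np.int64(114), 12, 181), (np.int64(117), 11, 182), (np.int64(120), 11, 182), (np.int64(123), 12, 183), (np.int64(126), 9, 182), (np.int64(129), 11, 183), (np.int64(132), 11, 181), (np.int64(135), 12, 170), (np.int64(138), 14, 163)]
old jar [nan nan nan]<stdin>:9: RuntimeWarning: Mean of empty slice.
  ret = um.true_divide(
```

```bash
cat > f.py <<'E'
from h import *
# follower shift from brightness along its axis (points back-projected at z=30 mm), scene camera vs start picture
d=np.array([-.108,-.994]);c=np.array([.5833,.103]);xs=np.arange(.025,.080,.00025)
def prof(I):
    g=cv2.GaussianBlur(cv2.cvtColor(I['pixels'],cv2.COLOR_RGB2GRAY),(0,0),.7);o=[]
    for y in(-.002,0,.002):
        w=np.c_[c+xs[:,None]*d+y*np.array([.994,-.108]),np.full(len(xs),.030),np.ones(len(xs))]@I['view'].T
        o.append(cv2.remap(g,(w[:,0]/w[:,2]*I['fx']+I['cx']).astype(np.float32),(w[:,1]/w[:,2]*I['fy']+I['cy']).astype(np.float32),1).ravel())
    return np.mean(o,0)
a=prof(dict(np.load('scene1.npz')));b=prof(get_image('scene'))
def cc(k): 
    p=a[:120];q=b[k:k+120];return np.corrcoef(p,q)[0,1]
v=[cc(k) for k in range(0,60)];k=int(np.argmax(v));print('shift mm',k*.25,'corr',max(v).round(3),np.round(v[max(k-4,0):k+5],3))
E
python3 f.py
```

```text
shift mm 9.25 corr 0.966 [0.902 0.929 0.949 0.961 0.966 0.964 0.954 0.937 0.913]
```

{"method": "apply_moves", "body": {
  "increments": [
    [0,0,0,0,27],
    [0,0,0,0,27],
    [0,0,0,0,27]
  ]
}}

```text
time: 14.5
eef_pos: [0.5265, 0.1175, 0.0572]
ee_rot: [0.308, 0.951, -0.0, -0.0]
contact_force: [-1.1, -1.2, -0.1]
width: 0.0229
finger_force: 0.0
```

```bash
python3 c.py 8;python3 f.py
```

```text
t 14.5 theta 165.7 r 0.0587 yaw 144.1 z 0.0572 F rad 0.7 F tan 1.4 Fz -0.1 M [-0. -0.  0.] q6 -0.79 0.0 0.022894315405407102
step tool cm -0.4115705862891055 -0.7052472030288195
shift mm 9.25 corr 0.964 [0.9   0.927 0.947 0.959 0.964 0.962 0.952 0.936 0.912]
```

The camera shows a 9.25 mm follower lift, which is the full 9 mm. With the fingers loosened the crank stays put, so it is in the dwell, probably in its first half. I nudge it 3 degrees onward to centre it and check again.

{"method": "apply_moves", "body": {
  "increments": [
    [0,0,0,0,15],
    [0,0,0,0,15],
    [0,0,0,0,15],
    [-0.13,-0.27,0,-3,15],
    [0,0,0,0,15]
  ]
}}

```text
time: 15.18
eef_pos: [0.5258, 0.1145, 0.0573]
ee_rot: [0.284, 0.959, -0.0, -0.0]
contact_force: [-2.2, -1.7, 1.6]
width: 0.0174
finger_force: 21.2
```

```bash
python3 c.py 8;python3 f.py
```

```text
t 15.175 theta 168.7 r 0.0587 yaw 147.1 z 0.0573 F rad 1.8 F tan 2.1 Fz 1.6 M [-0.31  0.37  0.08] q6 -0.85 21.169747710227966 0.01735142561985108
step tool cm -0.41253234294135865 -0.70478588014691
shift mm 9.25 corr 0.974 [0.93  0.951 0.966 0.973 0.974 0.967 0.954 0.933 0.906]
```

{"method": "apply_moves", "body": {
  "increments": [
    [0,0,0,0,27],
    [0,0,0,0,27],
    [0,0,0,0,27]
  ]
}}

```text
time: 15.6
eef_pos: [0.526, 0.1147, 0.0573]
ee_rot: [0.284, 0.959, 0.0, 0.0]
contact_force: [0.1, -1.6, -0.1]
width: 0.0231
finger_force: 0.8
```

```bash
python3 c.py 8;python3 f.py
```

```text
t 15.6 theta 168.5 r 0.0584 yaw 147.1 z 0.0573 F rad -0.4 F tan 1.5 Fz -0.1 M [-0.3  -0.05  0.  ] q6 -0.85 0.7515820674598217 0.02306816465749188
step tool cm -0.3889722999378747 -0.7144928632509298
shift mm 9.25 corr 0.971 [0.924 0.946 0.962 0.97  0.971 0.965 0.953 0.933 0.907]
```

{"method": "apply_moves", "body": {
  "increments": [
    [0,0,0,0,15],
    [0,0,0,0,15],
    [0,0,0,0,15],
    [0.19,0.36,0,4,15],
    [0.1,0.18,0,2,15],
    [0,0,0,0,15]
  ]
}}

```text
time: 16.4
eef_pos: [0.527, 0.1208, 0.0572]
ee_rot: [0.333, 0.943, 0.0, 0.0]
contact_force: [3.3, -2.7, -4.2]
width: 0.017
finger_force: 20.9
```

```bash
python3 c.py 8;python3 f.py
```

```text
t 16.4 theta 162.5 r 0.059 yaw 141.1 z 0.0572 F rad -3.9 F tan 1.6 Fz -4.2 M [-0.47 -0.59 -0.12] q6 -0.73 20.92386156320572 0.016980930352511785
step tool cm -0.4432035859281784 -0.6933358439519521
shift mm 9.25 corr 0.967 [0.903 0.93  0.95  0.962 0.967 0.964 0.954 0.937 0.913]
```

{"method": "apply_moves", "body": {
  "increments": [
    [0,0,0,0,27],
    [0,0,0,0,27],
    [0,0,0,0,27]
  ]
}}

```text
time: 16.82
eef_pos: [0.5265, 0.1209, 0.0574]
ee_rot: [0.333, 0.943, 0.0, 0.0]
contact_force: [1.0, -0.4, 0.4]
width: 0.0228
finger_force: 0.0
```

```bash
python3 c.py 8;python3 f.py
```

```text
t 16.825 theta 162.5 r 0.0595 yaw 141.1 z 0.0574 F rad -1.0 F tan 0.1 Fz 0.4 M [-0.05 -0.02 -0.01] q6 -0.73 0.0 0.022782649873040062
step tool cm -0.4872250847813095 -0.6759811826736014
shift mm 9.25 corr 0.966 [0.901 0.929 0.949 0.961 0.966 0.964 0.955 0.938 0.914]
```

The post now stands free between the fingers with no contact force or moment, and the lift is still full. I back off upward.

{"method": "apply_moves", "body": {
  "increments": [
    [0,0,0,0,40],
    [0,0,0,0,40],
    [0,0,0,0,40],
    [0,0,-2,0,40],
    [0,0,-4,0,40],
    [0,0,-4,0,40],
    [-4,0,-4,0,40],
    [-5,0,-3,0,40],
    [-5,0,0,0,40],
    [0,0,0,0,40]
  ]
}}

```text
time: 18.12
eef_pos: [0.6368, 0.0306, 0.2263]
ee_rot: [0.334, 0.942, -0.0, -0.0]
contact_force: [-0.8, -0.0, -0.1]
width: 0.0343
finger_force: 0.0
```

```bash
python3 - <<'E'
from h import *
c=np.array([.5833,.103])
a=get_image('scene');b=get_image('top');C=cloud(a)[...,:3]
D=np.hypot(*(np.moveaxis(C[...,:2],-1,0)-c[:,None,None]))
K=C[(C[...,2]>.086)&(C[...,2]<.1)&(D<.08)]
m=K.mean(0);print('handle',len(K),m,np.degrees(np.arctan2(m[1]-c[1],m[0]-c[0])))
A=cv2.resize(a['pixels'][150:410,170:430,::-1],(400,400));B=cv2.resize(b['pixels'][140:300,235:395,::-1],(400,400),interpolation=2)
cv2.imwrite('pics/c7.png',np.hstack([A,B]))
E
python3 f.py
```

```text
handle 67 [0.52896441 0.11723418 0.09287258] 165.3202261471917
shift mm 9.25 corr 0.97 [0.908 0.934 0.954 0.965 0.97  0.968 0.958 0.941 0.918]
```

View pics/c7.png

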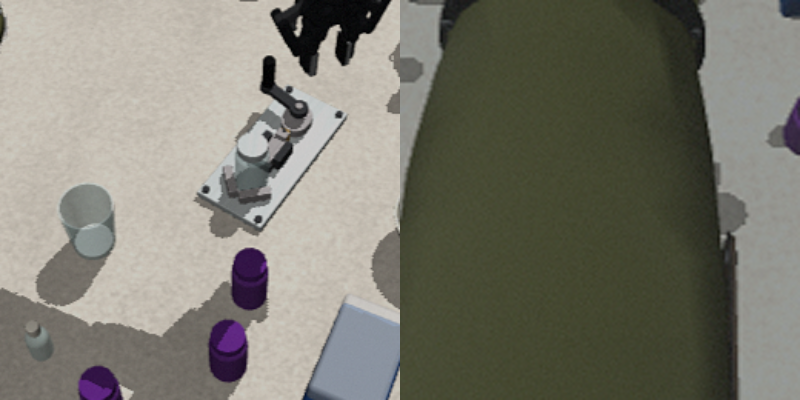

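The left half shows the jar upright in the V against the jaw, at about (253,155). The handle stands free at about (268,72), and the beaker, vial and purple jars are where they were. The arm blocks the top view on the right. The lift is still 9.25 mm about 1.3 s after release.

```bash
python3 -c "
from station import env
print(env.job_done())"
```

```text
the job is handed in; nothing more can be done
None
```

The jar stands upright in the V-nest, clamped with the follower in the cam's dwell; the clamp has stayed closed by itself since I let go, no other glassware was touched, and I handed the job in after about 18 s of robot time (no verdict was returned).

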